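# Clamp the rectangular electrode by the thumbwheel

### The job

Lay the rectangular nickel electrode gently and flat on the bed of the contact clamp, between the two brass jaws and square to them, and let go of it. Then roll the recessed thumbwheel on its exposed rim with a fingertip until the sliding jaw has closed and grips the electrode firmly against the fixed jaw. Move the sliding jaw only by its wheel, never by pushing it, and leave the other electrodes and everything else where they are.

Things in the scene. Friction and masses are not known exactly. Their poses are not given: they have to be found in the camera images.
- electrode: rectangular electrode: plain nickel slab 50 (its x) by 36 (its y) by 14 mm thick, lying flat, with an upright brass tab on its middle, 10 mm (x) by 20 mm (y), reaching 14 to 50 mm above the underside. Loose, about 0.24 kg. Origin at the centre of its underside, z up. In the clamp the 36 mm width goes between the jaws (its x along the clamp's x, either way round).
- clamp: contact clamp, fixed to the bench, placed and turned differently each time. Origin on the bench, z up, y along its screw. White base 100 (x) by 165 mm (y), its top (the bed) 12 mm up. Fixed brass jaw at the -y end, 50 mm wide, 12 to 24 mm above the bench, gripping face at y = -66 mm. Grey housing at the +y end, y = 12 to 72 mm, 84 mm wide, top 44 mm up; the thumbwheel stands out of it.
- bed (a point): point on the bed's upper surface (12 mm above the bench) where the electrode's centre lies when it rests against the fixed jaw: clamp x = 0, y = -48 mm; axes as the clamp's.
- wheel_top (a point): highest point of the thumbwheel's exposed rim (clamp x = 0, y = 42 mm, 53 mm above the bench); axes as the clamp's; it stays put as the wheel turns. The wheel is a black knurled cylinder, radius 26 mm, 20 mm wide, axis level along the clamp's y; only its top 9 mm (39 mm long in x) stands out of the housing.
- wheel (a joint): turn of the thumbwheel, rad: it grows, and the jaw closes by 4.5 mm per rad, as the top of the rim is rolled towards the clamp's +x. It turns stiffly (about 0.05 N m, some 2 N along the rim) and stays where it is left. A fingertip pressed on the rim with 5 to 12 N and stroked along drives it by friction.
- jaw (a joint): travel of the sliding jaw from fully open towards the fixed jaw, m: the clear gap between the jaws is 52 mm less this. It starts at 0 to 6 mm and reads about 16 mm when closed on the 36 mm electrode.
- jaw_face (a point): middle of the sliding brass jaw's gripping face, 18 mm above the bench; the jaw is as big as the fixed one (50 by 14 by 12 mm) and faces it. It moves with joint jaw; axes as the clamp's; at jaw = 0 it is at clamp y = -14 mm.
- disc: round nickel electrode, 48 mm diameter, 14 mm thick, with the same upright tab; a bystander. Origin at the centre of its underside.
- hexagon: hexagonal nickel electrode, 45 mm across flats, 14 mm thick, with the same upright tab; a bystander. Origin at the centre of its underside.
- beaker: glass beaker, 66 mm across, 85 mm tall; a bystander. Origin at the centre of its underside.
- jar: amber screw-top jar, 60 mm across, 85 mm tall; a bystander. Origin at the centre of its underside.
- wash_bottle: white bottle, 60 mm across, 150 mm tall; a bystander. Origin at the centre of its underside.
- dish: shallow glass dish, 70 mm across, 14 mm tall; a bystander. Origin at the centre of its underside.
- screwdriver: small black-handled screwdriver, 160 mm long, lying flat; a bystander.
- bosshead: small dark steel boss head with a thumb screw, 34 by 30 by 30 mm; a bystander. Origin at the centre of its underside.
Not all that is in view belongs to the job. What is shaped like the clamp but blue is not meant.

How it is judged:
By the outcome, as a careful person would: the job done as asked, in the order asked, and still so for the second after the job is handed in, with the robot touching nothing.
It also fails if it takes over 58 s, if anything falls off the work surface, if the arm or the gripper's body presses on something with over 40 N, if the wrist force passes 120 N, or if a joint passes its speed limit or range.

### The arm

A 6-joint arm with a two-finger parallel gripper is mounted at the origin on the work surface. World frame = base frame: x ahead of the robot, y to its left, z up, the work surface at z = 0. Lengths are in m, angles in rad, forces in N, time in s.
With the tool pointing down it reaches from about 0.375 to 0.9 m from the base axis. Payload 3.1 kg.
Tool frame: the origin (TCP) lies at the very end of the fingers, on their centre line; the grasp point (between the pads) lies 19 mm behind it (manip.pinch_z is the distance from the TCP to the grasp point, in m); z points along the fingers, y is the direction in which the jaws open and shut (so a half turn about z gives the same grasp; the last joint's range is limited). The gripper opens to 85 mm and grips with 20 to 120 N. Pads are 22 mm wide; open, the fingers measure 114 mm over their backs; the gripper's body (76 mm by 85 mm) begins 54 mm behind the grasp point. The pads swing forward as they close: fully open they stand 13 mm farther back than shut.
Start: joints at [1.109, 0.527, 1.433, -0, 1.181, -0.178], TCP at [0.174, 0.6, 0.205] pointing down, gripper open.
Joint ranges: [-3.08, 3.08], [-0.75, 2.2], [0.22, 2.44], [-1.43, 4.57], [0, 2.65], [-2.85, 2.85]. Speed limits (rad/s): [2.79, 2.79, 3.14, 3.14, 3.14, 3.14].

### API

Orientations are given as a unit quaternion [x, y, z, w].
In Python, from station import manip gives the robot as it stands.
- The arm moves only by the tool drive_tool, never from a script. Its argument "increments" is a list of rows, each a list of 7 numbers: the closure in counts, from 0 (fully open) to 255 (shut), then the shift along the tool's x, y, z in cm, then the turn, a rotation vector about the tool's x, y, z in rad. A call has 1 to 20 rows; each row is the pose to reach, as a shift and turn from the pose commanded when the call began, along the tool's axes at that moment; what a row does not reach only later rows make up. A row lasts 1/10 s, in which the tool goes at most 50 mm and 8.59 degrees, less where a joint would pass 70% of its speed; a pose out of reach is approached as far as the arm can. A call with a gripper value outside its range is refused whole. The fingers move at their own pace and stop on an object; "force" is the grip in N (left out, the last holds). Time passes only in rows, so rows that repeat a pose let the fingers close. It gives the time, the measured TCP pose, the force and the opening at its end, in the units of the state.
- manip.sense(): the state, without advancing time (a new reading comes with each control period).
- manip.snapshot(name): name is "scene" or "top" or "wrist"; returns the picture (400x640x3 uint8, red, green, blue); there is no depth.
- manip.camera_model(name): a dict with "mtx" (3x3 intrinsics, pixels), "cam_to_world" (4x4, takes a point from camera to world coordinates). Camera axes: x right, y down, z forward; pixel columns grow to the right and rows downward; lengths in m; the calibration is good to about 2 mm. A picture is of the moment at which its call begins: read the wrist's pose just before it. camera_model takes no time and is no camera call; for the wrist camera it gives the pose at the moment of the call.
- manip.sign_off(): hands the job in, once; it reports no verdict.
The state is a dict: "t": time; "q": joint angles; "qd": joint speeds; "tau": joint torques, N m; "tcp_pos": TCP position; "tool_rot": TCP orientation; "force": force on the tool from outside, world axes, zero at the start; "ft_torque": the same for the moment, N m; "finger_gap": opening from 0.0 (shut) to 1.0 (fully open).
Only numpy, scipy, OpenCV 4.12 (cv2) and the standard library are available. Lean on these libraries where they do the work, as an engineer would, in place of code of your own. Each camera call takes 0.05 s, during which the arm holds its last target. There are 200 camera calls.

## Working session

There is one attempt and no reset: what is moved stays moved. The work goes in short steps, Python scripts to look and compute and a tool call to move; the robot and the scene stay as the last step left them, time stands still between calls to the robot, and variables do not carry over. Pictures are saved under pics/ and viewed, about 8 in all and at most 12, crops included, and the job is handed in when it is done.

Besides the shell and the picture viewer there is one more tool, called after ">>>" by a JSON object that holds its "op" and its "data", one argument or row to a line. drive_tool: Moves the arm, as the interface text tells. Its arguments: {"type":"object","properties":{"increments":{"type":"array","items":{"type":"array","items":{"type":"number"}}},"force":{"type":"number"}},"required":["increments"]}

```bash
mkdir -p pics; ls; python3 - <<'E'
from station import manip
import cv2
s=manip.sense();print(s)
for n in("scene","top"):
    cv2.imwrite(f"pics/{n}0.png",manip.snapshot(n)[:,:,::-1])
    m=manip.camera_model(n);print(n,m["mtx"],m["cam_to_world"])
E
```

```text
pics
{'t': 0.0, 'q': array([ 1.10949034e+00,  5.28475763e-01,  1.43390698e+00,  3.26483855e-05,
        1.18140068e+00, -1.78448777e-01]), 'qd': array([ 2.54053948e-04, -2.31379727e-04, -6.36165452e-04,  2.09938576e-04,
       -2.94088460e-05,  4.57963243e-04]), 'tau': array([-9.39237325e-04, -4.42356598e+01, -1.78022307e+01, -1.08922634e-04,
        8.48446798e-03,  1.79546004e-05]), 'tcp_pos': array([0.17401851, 0.59947808, 0.2035263 ]), 'tool_rot': array([ 1.40963666e-01,  9.90014164e-01, -1.03507428e-03, -3.58773786e-04]), 'force': array([ 0.85683966,  0.39276646, -0.68061954]), 'ft_torque': array([-0.05213056,  0.00606964, -0.00204141]), 'finger_gap': 0.9956596555393672}
scene [[381.58684945   0.         327.22130748]
 [  0.         381.58684945 201.98499532]
 [  0.           0.           1.        ]] [[-0.3492272   0.54964046 -0.75890429  1.32487493]
 [ 0.93703427  0.20253702 -0.28450928  0.34299442]
 [-0.0026716  -0.81047771 -0.58576339  0.70052471]
 [ 0.          0.          0.          1.        ]]
top [[422.35965213   0.         319.61540339]
 [  0.         422.35965213 194.66304735]
 [  0.           0.           1.        ]] [[ 0.12592705 -0.97086564  0.20386828  0.27871412]
 [-0.99202206 -0.12445585  0.02007428  0.04946869]
 [ 0.00588317 -0.20476973 -0.97879249  1.2377819 ]
 [ 0.          0.          0.          1.        ]]
```

View pics/top0.png

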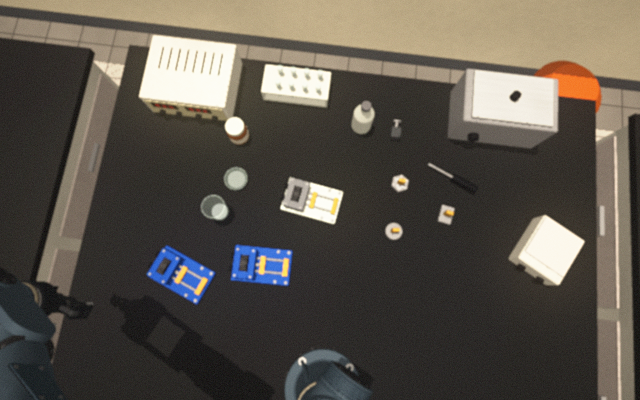

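View pics/scene0.png

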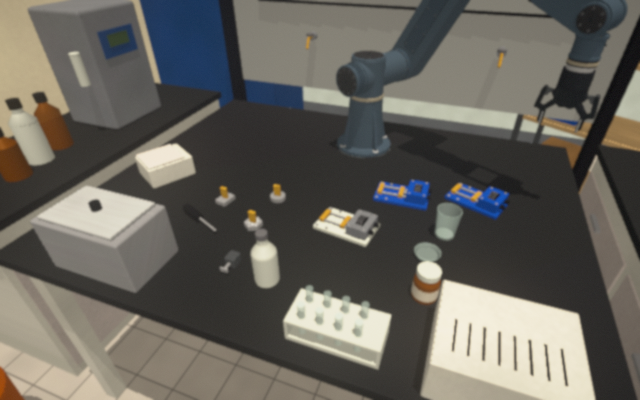

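The top view shows the white clamp at about (312,200), with its housing on the left. The rectangular electrode is at (447,213), and the disc (394,231) and hexagon (400,183) are close to it.

```bash
cat > h.py <<'E'
from station import manip
import numpy as np, cv2
from scipy.spatial.transform import Rotation as R
def px2w(m,uv,z):
    T=m["cam_to_world"]; d=T[:3,:3]@np.linalg.solve(m["mtx"],[uv[0],uv[1],1.]); o=T[:3,3]
    return o+d*(z-o[2])/d[2]
def w2px(m,P):
    T=m["cam_to_world"]; c=(np.atleast_2d(P)-T[:3,3])@T[:3,:3]; p=c@m["mtx"].T
    return p[:,:2]/p[:,2:]
def down(yaw): # tool z down, tool y axis at world angle yaw
    y=np.array([np.cos(yaw),np.sin(yaw),0]); z=np.array([0,0,-1.]); return R.from_matrix(np.c_[np.cross(y,z),y,z])
def rel(pos,rot,p0=None,r0=None):
    s=manip.sense(); p0=s["tcp_pos"] if p0 is None else p0; r0=R.from_quat(s["tool_rot"]) if r0 is None else r0
    return np.round(np.r_[r0.inv().apply(np.array(pos)-p0)*100,(r0.inv()*rot).as_rotvec()],3)
E
python3 - <<'E'
from h import *
m=manip.camera_model("top")
for n,uv,z in [("el",(446,214),.014),("disc",(394,231),.014),("hex",(400,183),.014)]: print(n,px2w(m,uv,z))
for uv in [(291,177),(343,187),(335,222),(281,209)]: print("base",px2w(m,uv,.012))
s=manip.sense(); c=manip.camera_model("wrist"); T=np.eye(4);T[:3,:3]=R.from_quat(s["tool_rot"]).as_matrix();T[:3,3]=s["tcp_pos"]
print(np.round(np.linalg.inv(T)@c["cam_to_world"],3),c["mtx"])
cv2.imwrite("pics/crop1.png",cv2.resize(manip.snapshot("top")[150:250,270:470,::-1],(800,400),interpolation=cv2.INTER_CUBIC))
print(np.round(R.from_quat(s["tool_rot"]).as_matrix(),3))
E
```

```text
el [ 0.52324634 -0.30097777  0.014     ]
disc [ 0.45393756 -0.15381772  0.014     ]
hex [ 0.59931447 -0.15863734  0.014     ]
base [0.57667457 0.16627176 0.012     ]
base [0.56600407 0.00848255 0.012     ]
base [0.45867827 0.01966455 0.012     ]
base [0.47682045 0.18188997 0.012     ]
[[-0.001 -0.963 -0.27   0.067]
 [ 1.    -0.    -0.001  0.   ]
 [ 0.001 -0.27   0.963 -0.17 ]
 [ 0.     0.     0.     1.   ]] [[283.92375196   0.         318.56702818]
 [  0.         283.92375196 201.89132913]
 [  0.           0.           1.        ]]
[[-0.96   0.279 -0.001]
 [ 0.279  0.96  -0.002]
 [ 0.    -0.002 -1.   ]]
```

View pics/crop1.png

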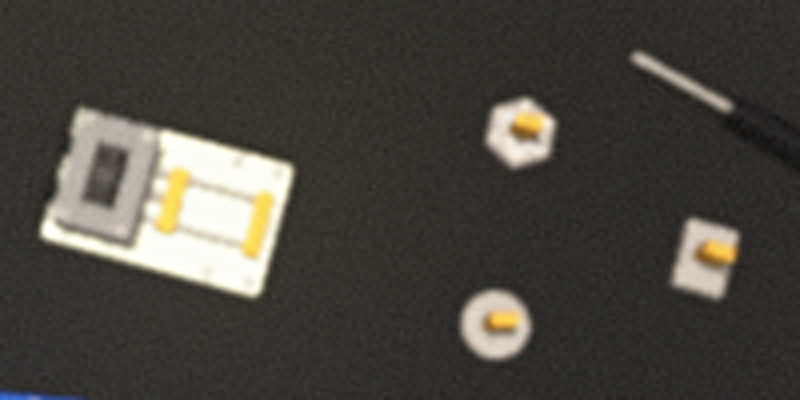

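```bash
python3 - <<'E'
from h import *
m=manip.camera_model("top")
f=lambda c,z:px2w(m,(270+c[0]/4,150+c[1]/4),z)
P=np.array([f(c,.014) for c in[(690,218),(740,230),(722,298),(672,286)]])
c=P.mean(0);d=(P[0]+P[1]-P[2]-P[3]); th=np.arctan2(d[1],d[0]);print(c,th,np.linalg.norm(P[0]-P[3]),np.linalg.norm(P[0]-P[1]))
B=np.array([f(c,.012) for c in[(78,106),(294,162),(258,298),(40,240)]])
y=B[0]+B[3]-B[1]-B[2];print("clamp",B.mean(0),np.arctan2(y[1],y[0])-np.pi/2,np.linalg.norm(B[0]-B[1]),np.linalg.norm(B[1]-B[2]))
print(rel([c[0],c[1],.15],down(th)))
E
```

```text
[ 0.5220585  -0.30254225  0.014     ] -0.18673806916467106 0.05312861735659161 0.03745342600408022
clamp [0.51447453 0.09533386 0.012     ] -0.13388040699580195 0.16661385613482252 0.10541042111730846
[-5.8591e+01 -7.6915e+01  5.4870e+00 -2.0000e-03  1.0000e-03  1.4750e+00]
```

```bash
python3 - <<'E'
from h import *
s=manip.sense()
print(rel([.505,.06,.20],down(-.134)))
E
```

```text
[-4.6834e+01 -4.2585e+01  4.3400e-01 -2.0000e-03  1.0000e-03  1.4220e+00]
```

>>> {"op": "drive_tool", "data": {
  "increments": [
    [0,-46.8,-42.6,0.4,0,0,1.422],
    [0,-46.8,-42.6,0.4,0,0,1.422],
    [0,-46.8,-42.6,0.4,0,0,1.422],
    [0,-46.8,-42.6,0.4,0,0,1.422],
    [0,-46.8,-42.6,0.4,0,0,1.422],
    [0,-46.8,-42.6,0.4,0,0,1.422],
    [0,-46.8,-42.6,0.4,0,0,1.422],
    [0,-46.8,-42.6,0.4,0,0,1.422],
    [0,-46.8,-42.6,0.4,0,0,1.422],
    [0,-46.8,-42.6,0.4,0,0,1.422],
    [0,-46.8,-42.6,0.4,0,0,1.422],
    [0,-46.8,-42.6,0.4,0,0,1.422],
    [0,-46.8,-42.6,0.4,0,0,1.422],
    [0,-46.8,-42.6,0.4,0,0,1.422],
    [0,-46.8,-42.6,0.4,0,0,1.422],
    [0,-46.8,-42.6,0.4,0,0,1.422]
  ]
}}

```text
t: 1.75
tcp_pos: [0.5037, 0.0613, 0.2002]
tool_rot: [0.753, 0.658, -0.0, -0.001]
force: [-0.2, 0.9, -0.0]
finger_gap: 0.998
```

```bash
python3 - <<'E'
from h import *
import pickle
s=manip.sense();print(s["t"],s["tcp_pos"],np.linalg.norm(s["qd"]))
m=manip.camera_model("wrist");im=manip.snapshot("wrist")
pickle.dump((m,im),open("w1.pkl","wb"))
cv2.imwrite("pics/w1.png",im[:,:,::-1])
E
```

```text
1.75 [0.503725   0.06133812 0.20018131] 0.01915032985553512
```

View pics/w1.png

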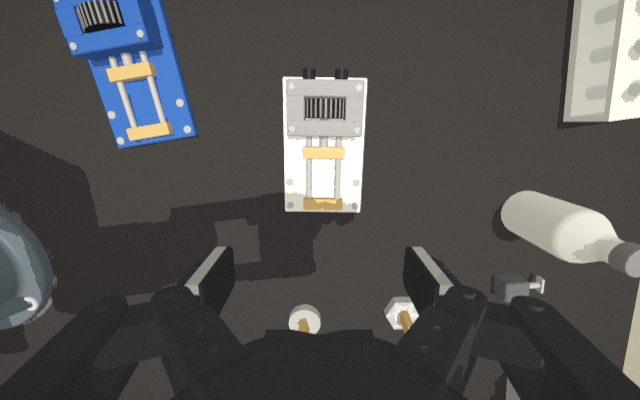

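```bash
python3 - <<'E'
from h import *
import pickle
m,im=pickle.load(open("w1.pkl","rb"))
cv2.imwrite("pics/w1c.png",cv2.resize(im[65:220,270:380,::-1],None,fx=3.8,fy=3.8,interpolation=cv2.INTER_CUBIC))
E
```

```text
(no output)
```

View pics/w1c.png

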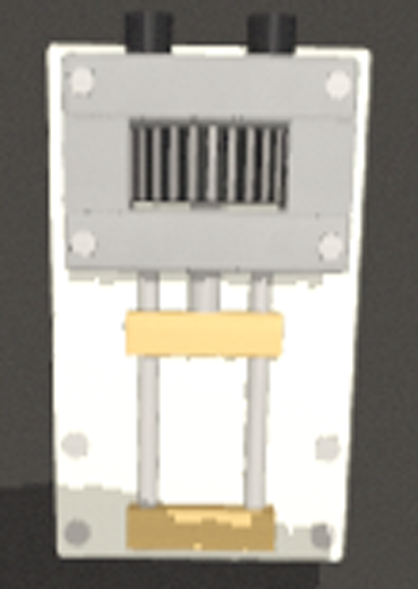

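```bash
cat > fit1.py <<'E'
from h import *
import pickle
from scipy.optimize import least_squares
m,im=pickle.load(open("w1.pkl","rb"))
D=[(48,47,-50,82.5,12,0),(370,50,50,82.5,12,0),(342,560,50,-82.5,12,0),(57,556,-50,-82.5,12,0),
(64,55,-42,72,44,0),(356,58,42,72,44,0),(66,270,-42,12,44,0),(348,271,42,12,44,0),
(128,505,-25,-66,24,0),(274,508,25,-66,24,0),(126,548,-25,-80,24,0),(273,550,25,-80,24,0),
(125,354,-25,-14,24,1),(282,357,25,-14,24,1),(126,311,-25,0,24,1),(283,313,25,0,24,1)]
D=np.array(D,float);uv=D[:,:2]/3.8+[270,65]-.4
def res(p):
    L=D[:,2:5]/1000; L=L.copy(); L[:,1]-=D[:,5]*p[3]
    return (w2px(m,R.from_euler("z",p[2]).apply(L)+[p[0],p[1],0])-uv).ravel()
r=least_squares(res,[.514,.095,-.134,.003]);print(np.round(r.x,4));print(np.round(r.fun.reshape(-1,2),1).tolist())
np.save("clamp.npy",r.x)
E
python3 fit1.py; python3 - <<'E'
from h import *
print(rel([.5220,-.3025,.14],down(-.187)))
E
```

```text
[ 5.155e-01  1.001e-01 -1.472e-01 -4.000e-04]
[[-0.7, -3.6], [0.6, -3.2], [0.4, -1.9], [-0.4, -1.8], [-1.0, 0.1], [1.1, 0.5], [-0.6, 1.4], [0.2, 2.1], [-0.6, 2.2], [0.6, 1.9], [-0.1, 1.5], [0.4, 1.4], [0.1, 0.3], [0.0, 0.0], [-0.2, -0.2], [0.2, -0.1]]
[-3.5852e+01  6.6320e+00  6.0160e+00 -1.0000e-03 -0.0000e+00  5.4000e-02]
```

```bash
sed -i 's/L\[:,1\]-=D\[:,5\]\*p\[3\]/L[:,1]-=D[:,5]*p[3]; L[:4,1]+=p[4]/; s/.003\])/.003,0])/' fit1.py; python3 fit1.py
```

```text
[ 0.5157  0.1016 -0.1472  0.0011 -0.0047]
[[-0.7, -0.6], [0.4, -0.2], [0.3, 0.5], [-0.3, 0.5], [-1.0, -1.4], [1.2, -1.0], [-0.6, -0.0], [0.2, 0.8], [-0.6, 1.1], [0.6, 0.8], [-0.1, 0.3], [0.5, 0.3], [0.1, 0.3], [0.0, 0.0], [-0.2, -0.2], [0.2, -0.1]]
```

>>> {"op": "drive_tool", "data": {
  "increments": [
    [0,-35.9,6.6,6.0,0,0,0.054],
    [0,-35.9,6.6,6.0,0,0,0.054],
    [0,-35.9,6.6,6.0,0,0,0.054],
    [0,-35.9,6.6,6.0,0,0,0.054],
    [0,-35.9,6.6,6.0,0,0,0.054],
    [0,-35.9,6.6,6.0,0,0,0.054],
    [0,-35.9,6.6,6.0,0,0,0.054],
    [0,-35.9,6.6,6.0,0,0,0.054],
    [0,-35.9,6.6,6.0,0,0,0.054],
    [0,-35.9,6.6,6.0,0,0,0.054],
    [0,-35.9,6.6,6.0,0,0,0.054]
  ]
}}

```text
t: 2.9
tcp_pos: [0.5223, -0.3014, 0.1407]
tool_rot: [0.77, 0.639, 0.0, -0.001]
force: [0.4, -0.6, -0.4]
finger_gap: 0.998
```

```bash
python3 - <<'E'
from h import *
import pickle
s=manip.sense();print(s["t"],s["tcp_pos"],np.linalg.norm(s["qd"]))
m=manip.camera_model("wrist");im=manip.snapshot("wrist")
pickle.dump((m,im),open("w2.pkl","wb"))
u=w2px(m,[.522,-.3025,.014])[0];print(u)
a=max(0,int(u[0])-66);b=max(0,int(u[1])-50);print(a,b)
cv2.imwrite("pics/w2c.png",cv2.resize(im[b:b+100,a:a+133,::-1],None,fx=6,fy=6,interpolation=cv2.INTER_CUBIC))
E
```

```text
2.9 [ 0.52226306 -0.301445    0.1406855 ] 0.008728343298687182
[317.7651757  189.80042877]
251 139
```

View pics/w2c.png

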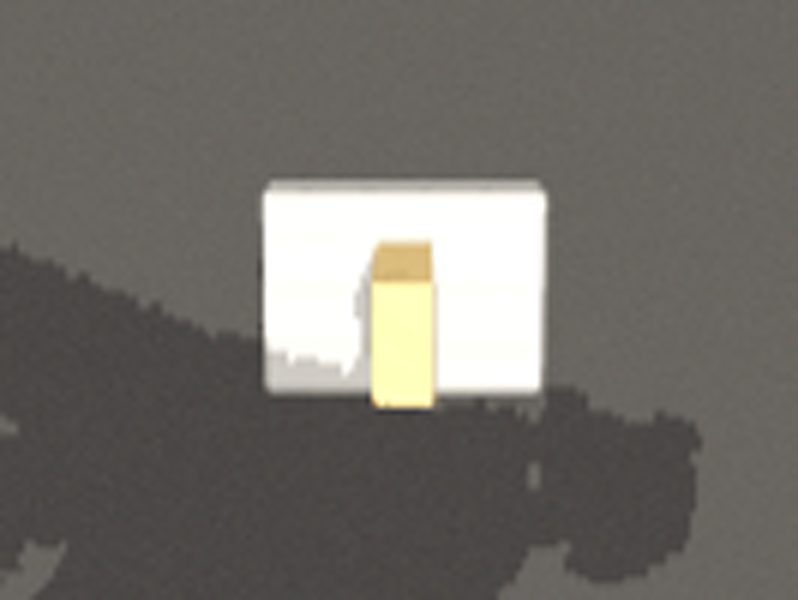

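```bash
python3 - <<'E'
from h import *
import pickle
m,_=pickle.load(open("w2.pkl","rb"))
f=lambda c,z:px2w(m,(251+c[0]/6-.4,139+c[1]/6-.4),z)
for pts,z in[([(264,190),(546,191),(543,396),(265,394)],.014),([(372,282),(436,282),(435,407),(373,407)],.05)]:
    P=np.array([f(c,z) for c in pts]);d=P[1]+P[2]-P[0]-P[3];e=P[0]-P[3]
    c=P.mean(0);print(c,np.arctan2(d[1],d[0]),np.arctan2(-e[0],e[1]),np.linalg.norm(P[0]-P[1]),np.linalg.norm(P[1]-P[2]))
    print(rel([c[0],c[1],.016],down(np.arctan2(d[1],d[0]))))
E
```

```text
[ 0.52269896 -0.30025704  0.014     ] -0.19168926893386934 -0.20405831716958278 0.049423743072507215 0.03740749927981597
[ 1.3300e-01  1.0000e-02  1.2487e+01 -1.0000e-03 -1.0000e-03  6.0000e-03]
[ 0.52268758 -0.30030776  0.05      ] -0.18613177069257306 -0.18403756429545404 0.010000254097151653 0.02037102735582853
[ 1.2800e-01  1.0000e-02  1.2487e+01 -1.0000e-03 -1.0000e-03  1.0000e-03]
```

>>> {"op": "drive_tool", "data": {
  "increments": [
    [0,0.13,0,4,0,0,0],
    [0,0.13,0,8,0,0,0],
    [0,0.13,0,10.5,0,0,0],
    [0,0.13,0,11.8,0,0,0],
    [0,0.13,0,12.2,0,0,0],
    [0,0.13,0,12.2,0,0,0],
    [120,0.13,0,12.2,0,0,0],
    [200,0.13,0,12.2,0,0,0],
    [255,0.13,0,12.2,0,0,0],
    [255,0.13,0,12.2,0,0,0],
    [255,0.13,0,12.2,0,0,0],
    [255,0.13,0,12.2,0,0,0],
    [255,0.13,0,12.2,0,0,0],
    [255,0.13,0,12.2,0,0,0],
    [255,0.13,0,12.2,0,0,0],
    [255,0.13,0,12.2,0,0,0]
  ],
  "force": 40
}}

```text
t: 4.55
tcp_pos: [0.5221, -0.3028, 0.0187]
tool_rot: [0.77, 0.638, -0.0, -0.0]
force: [-3.3, -0.1, 5.3]
finger_gap: 0.098
```

>>> {"op": "drive_tool", "data": {
  "increments": [
    [255,0,0,-1,0,0,0],
    [255,0,0,-4,0,0,0],
    [255,0,0,-8,0,0,0],
    [255,0,0,-11,0,0,0],
    [255,0,0,-11,0,0,0],
    [255,0,0,-11,0,0,0],
    [255,0,0,-11,0,0,0]
  ]
}}

```text
t: 5.25
tcp_pos: [0.5215, -0.3017, 0.1267]
tool_rot: [0.77, 0.638, -0.0, -0.002]
force: [-0.2, -0.5, -2.9]
finger_gap: 0.096
```

```bash
python3 - <<'E'
from h import *
import pickle
s=manip.sense();print(s["t"],s["tcp_pos"],R.from_quat(s["tool_rot"]).as_matrix().round(3).tolist(),s["force"],s["finger_gap"])
m=manip.camera_model("wrist");im=manip.snapshot("wrist")
pickle.dump((m,im),open("w3.pkl","wb"))
cv2.imwrite("pics/w3c.png",cv2.resize(im[130:300,220:420,::-1],None,fx=4,fy=4)[:600])
E
```

```text
5.25 [ 0.52151529 -0.30166617  0.12665801] [[0.187, 0.982, -0.003], [0.982, -0.187, 0.003], [0.002, -0.003, -1.0]] [-0.2345902  -0.48837365 -2.89362611] 0.09577285962863373
```

View pics/w3c.png

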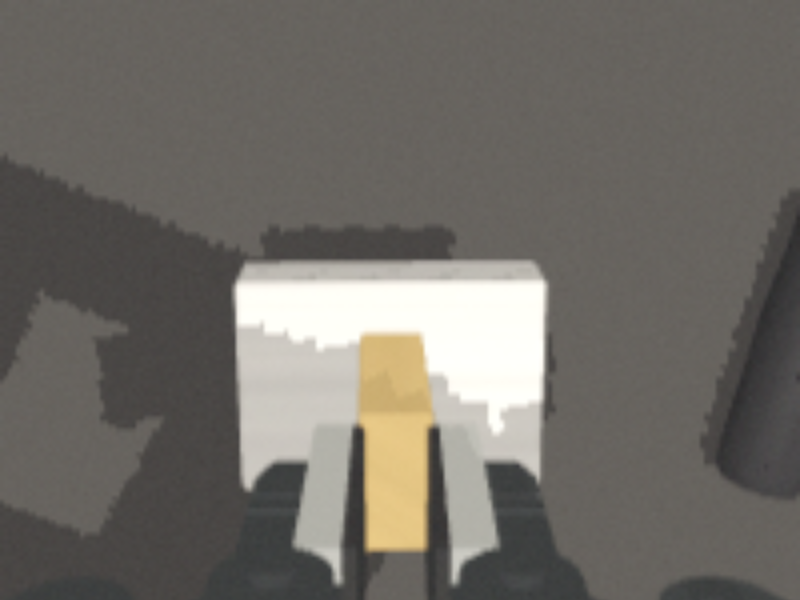

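```bash
python3 - <<'E'
from h import *
import pickle
m,_=pickle.load(open("w3.pkl","rb"));s=manip.sense()
r=R.from_quat(s["tool_rot"]);p=s["tcp_pos"]
f=lambda c,z:px2w(m,(220+c[0]/4-.4,130+c[1]/4-.4),z)
for c in[(234,282),(547,283)]: print("slab",r.inv().apply(f(c,p[2]-.0047)-p))
for c in[(358,412),(434,412),(366,552),(428,552)]: print("tab",r.inv().apply(f(c,p[2]+.0313)-p))
x,y,th,jaw,_=np.load("clamp.npy")
rc=R.from_euler("z",th)
for yy in(-.046,-.048): print("bed",rc.apply([0,yy,0])+[x,y,0])
for o in(0,): 
  tgt=rc.apply([0,-.046,0])+[x,y,.10]
  print(rel(tgt,down(th)))
E
```

```text
slab [ 0.02065844 -0.02487541  0.00483715]
slab [0.0204974  0.02505824 0.00465552]
tab [ 0.01289663 -0.00405098 -0.03125636]
tab [ 0.01290047  0.00589178 -0.03129244]
tab [-0.00742642 -0.00315915 -0.03130565]
tab [-0.00742026  0.00524961 -0.03133616]
bed [0.50894491 0.05605653 0.        ]
bed [0.50865162 0.05407815 0.        ]
[ 3.4904e+01 -7.9010e+00  2.7450e+00 -4.0000e-03 -2.0000e-03 -4.1000e-02]
```

>>> {"op": "drive_tool", "data": {
  "increments": [
    [255,3,-0.7,0,0,0,0],
    [255,7,-1.6,0,0,0,-0.02],
    [255,11.5,-2.6,0.5,0,0,-0.041],
    [255,16,-3.6,1,0,0,-0.041],
    [255,20.5,-4.6,1.7,0,0,-0.041],
    [255,25,-5.7,1.7,-0.002,-0.001,-0.041],
    [255,29,-6.6,1.7,-0.004,-0.002,-0.041],
    [255,32.5,-7.4,1.7,-0.004,-0.002,-0.041],
    [255,34,-7.8,1.7,-0.004,-0.002,-0.041],
    [255,34.7,-7.9,1.7,-0.004,-0.002,-0.041],
    [255,34.7,-7.9,1.7,-0.004,-0.002,-0.041],
    [255,34.7,-7.9,1.7,-0.004,-0.002,-0.041],
    [255,34.7,-7.9,1.7,-0.004,-0.002,-0.041],
    [255,34.7,-7.9,1.7,-0.004,-0.002,-0.041]
  ]
}}

```text
t: 6.7
tcp_pos: [0.51, 0.0518, 0.1114]
tool_rot: [0.758, 0.653, 0.0, 0.002]
force: [-0.5, -0.2, -2.2]
finger_gap: 0.092
```

```bash
python3 - <<'E'
from h import *
import pickle
s=manip.sense();print(s["t"],s["tcp_pos"],R.from_quat(s["tool_rot"]).as_matrix().round(3).tolist(),s["force"],s["finger_gap"])
m=manip.camera_model("wrist");im=manip.snapshot("wrist")
pickle.dump((m,im),open("w4.pkl","wb"))
cv2.imwrite("pics/w4c.png",cv2.resize(im[10:260,230:400,::-1],None,fx=2.4,fy=2.4,interpolation=cv2.INTER_CUBIC))
x,y,th,jaw,_=np.load("clamp.npy");rc=R.from_euler("z",th)
print("clamp frame tcp",rc.inv().apply(s["tcp_pos"]-[x,y,0]))
E
```

```text
6.7 [0.51001609 0.05176046 0.11141406] [[0.148, 0.989, 0.004], [0.989, -0.148, -0.003], [-0.002, 0.004, -1.0]] [-0.50449134 -0.23103741 -2.15183078] 0.09216913921665287
clamp frame tcp [ 0.00168961 -0.05009253  0.11141406]
```

View pics/w4c.png

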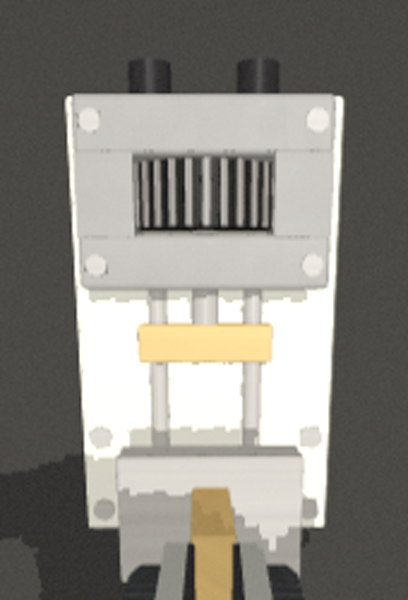

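```bash
cat >> fit1.py <<'E'
m4,_=pickle.load(open("w4.pkl","rb"))
E4=np.array([(66,97,-50,82.5,12,2),(344,97,50,82.5,12,2),(324,527,50,-82.5,12,2),(88,527,-50,-82.5,12,2),
(74,96,-42,72,44,0),(336,97,42,72,44,0),(328,290,42,12,44,0),(79,288,-42,12,44,0),
(140,325,-25,0,24,1),(271,325,25,0,24,1),(271,361,25,-14,24,1),(140,361,-25,-14,24,1)],float)
D1=D.copy();D1[:4,5]=2
def part(p,m,D,uv):
    L=D[:,2:5]/1000; L[:,1]-=(D[:,5]==1)*p[3]; L[:,1]+=(D[:,5]==2)*p[4]
    return (w2px(m,R.from_euler("z",p[2]).apply(L)+[p[0],p[1],0])-uv).ravel()
uv4=E4[:,:2]/2.4+[230,10]-.4
g=lambda p:part(p,m4,E4,uv4)
r4=least_squares(g,r.x);print("w4",np.round(r4.x,4));print(np.round(r4.fun.reshape(-1,2),1).tolist())
rb=least_squares(lambda p:np.r_[g(p),part(p,m,D1,uv)],r.x,loss="soft_l1");print("both",np.round(rb.x,4))
np.save("clamp.npy",rb.x)
x,y,th=rb.x[:3];rc=R.from_euler("z",th);s=manip.sense();tr=R.from_quat(s["tool_rot"])
el=s["tcp_pos"]+tr.apply([.0026,.0001,.0187]);print("el in clamp",rc.inv().apply(el-[x,y,0]))
tgt=rc.apply([0,-.045,.012])+[x,y,0]; tcp=tgt-down(th).apply([.0026,.0001,.0187]);print(rel(tcp,down(th)))
E
python3 fit1.py
```

```text
[ 0.5157  0.1016 -0.1472  0.0011 -0.0047]
[[-0.7, -0.6], [0.4, -0.2], [0.3, 0.5], [-0.3, 0.5], [-1.0, -1.4], [1.2, -1.0], [-0.6, -0.0], [0.2, 0.8], [-0.6, 1.1], [0.6, 0.8], [-0.1, 0.3], [0.5, 0.3], [0.1, 0.3], [0.0, 0.0], [-0.2, -0.2], [0.2, -0.1]]
w4 [ 5.156e-01  1.009e-01 -1.513e-01  4.000e-04 -3.800e-03]
[[-0.5, -0.8], [0.6, -0.4], [0.0, 0.8], [-0.3, 0.8], [-1.5, -0.8], [1.0, -0.9], [0.5, 0.7], [0.5, 1.4], [-0.9, -0.4], [0.7, -0.3], [0.3, 0.4], [-0.5, 0.4]]
both [ 0.5157  0.1012 -0.1492  0.0008 -0.0043]
el in clamp [ 0.00192701 -0.04710745  0.0927664 ]
[ 2.240e-01 -2.180e-01  8.076e+00  4.000e-03  2.000e-03  1.000e-03]
```

>>> {"op": "drive_tool", "data": {
  "increments": [
    [255,0.22,-0.22,1,0.004,0.002,0.001],
    [255,0.22,-0.22,3.5,0.004,0.002,0.001],
    [255,0.22,-0.22,6,0.004,0.002,0.001],
    [255,0.22,-0.22,7.2,0.004,0.002,0.001],
    [255,0.22,-0.22,7.4,0.004,0.002,0.001],
    [255,0.22,-0.22,7.4,0.004,0.002,0.001],
    [255,0.22,-0.22,7.4,0.004,0.002,0.001],
    [255,0.22,-0.22,7.4,0.004,0.002,0.001]
  ]
}}

```text
t: 7.55
tcp_pos: [0.5091, 0.0551, 0.0384]
tool_rot: [0.757, 0.653, 0.001, 0.001]
force: [0.3, 0.3, -3.5]
finger_gap: 0.092
```

```bash
python3 fit1.py | tail -2; python3 -c "
from h import *
s=manip.sense();print(s['force'],s['tcp_pos'],R.from_quat(s['tool_rot']).as_matrix().round(3))"
```

```text
el in clamp [ 0.00051324 -0.04404332  0.01973148]
[-0.096 -0.049  0.773  0.002 -0.     0.001]
[ 0.31702497  0.3215887  -3.46841611] [0.50908836 0.05505941 0.03843123] [[ 0.147  0.989  0.002]
 [ 0.989 -0.147 -0.   ]
 [-0.     0.002 -1.   ]]
```

>>> {"op": "drive_tool", "data": {
  "increments": [
    [255,-0.05,-0.05,0.3,0.002,0,0.001],
    [255,-0.1,-0.05,0.5,0.002,0,0.001],
    [255,-0.1,-0.05,0.6,0.002,0,0.001],
    [255,-0.1,-0.05,0.68,0.002,0,0.001],
    [255,-0.1,-0.05,0.73,0.002,0,0.001],
    [255,-0.1,-0.05,0.73,0.002,0,0.001],
    [255,-0.1,-0.05,0.73,0.002,0,0.001]
  ]
}}

```text
t: 8.25
tcp_pos: [0.507, 0.0543, 0.0306]
tool_rot: [0.758, 0.653, -0.001, -0.001]
force: [-3.8, -0.4, 4.8]
finger_gap: 0.094
```

```bash
python3 fit1.py | tail -2; python3 -c "
from h import *
s=manip.sense();print(s['force'])"
```

```text
el in clamp [-0.00154538 -0.0451589   0.01191457]
[ 0.015  0.149 -0.009 -0.003  0.     0.   ]
[-3.84229985 -0.43687931  4.79540719]
```

>>> {"op": "drive_tool", "data": {
  "increments": [
    [200,0,0,-0.05,0,0,0],
    [180,0,0,-0.05,0,0,0],
    [150,0,0,-0.05,0,0,0],
    [100,0,0,-0.05,0,0,0],
    [60,0,0,-0.05,0,0,0],
    [60,0,0,-0.05,0,0,0],
    [60,0,0,-2,0,0,0],
    [60,0,0,-5,0,0,0],
    [60,0,0,-9,0,0,0],
    [60,-3,0,-12,0,0,0],
    [60,-6,0,-13,0,0,0],
    [60,-8,0,-13,0,0,0],
    [60,-8,0,-13,0,0,0],
    [60,-8,0,-13,0,0,0],
    [60,-8,0,-13,0,0,0]
  ]
}}

```text
t: 9.75
tcp_pos: [0.4956, -0.0241, 0.1598]
tool_rot: [0.758, 0.653, -0.001, -0.001]
force: [0.6, -0.9, -0.6]
finger_gap: 0.765
```

```bash
python3 - <<'E'
from h import *
import pickle
s=manip.sense();print(s["t"],s["tcp_pos"],s["force"],s["finger_gap"])
m=manip.camera_model("wrist");im=manip.snapshot("wrist")
pickle.dump((m,im),open("w5.pkl","wb"))
x,y,th=np.load("clamp.npy")[:3];rc=R.from_euler("z",th)
W=lambda P:rc.apply(np.array(P)/1000)+[x,y,0]
u=w2px(m,W([0,-10,20]))[0].astype(int);print(u)
a=max(0,u[0]-70);b=max(0,u[1]-85);print(a,b)
cv2.imwrite("pics/w5c.png",cv2.resize(im[b:b+190,a:a+140,::-1],None,fx=3,fy=3,interpolation=cv2.INTER_CUBIC))
print(((w2px(m,W([(-25,-66,24),(25,-66,24),(-25,-80,24),(25,-80,24),(-25,-14,24),(25,-14,24)]))-[a,b]+.4)*3).round())
E
```

```text
9.75 [ 0.49563403 -0.02411284  0.15981036] [ 0.63340429 -0.85842206 -0.58086075] 0.7650144576111328
[319  72]
249 0
[[140. 390.]
 [284. 391.]
 [141. 431.]
 [283. 432.]
 [136. 229.]
 [287. 229.]]
```

View pics/w5c.png

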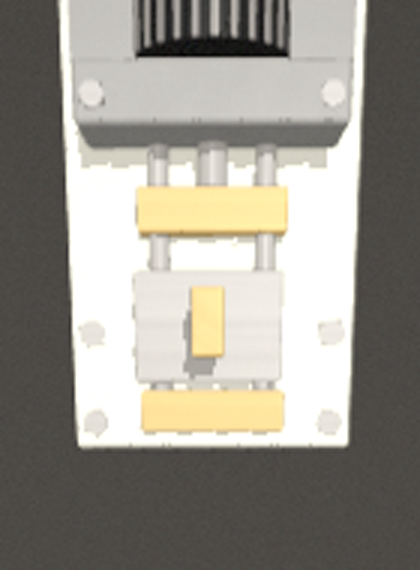

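The electrode lies flat and square, about 3 mm from the fixed jaw at image row 385, and the fingers are clear. The sliding jaw's front edge is at row 234. Next is the wheel.

```bash
cat > wh.py <<'E'
from h import *
x,y,th=np.load("clamp.npy")[:3];rc=R.from_euler("z",th)
s=manip.sense();print("t",s["t"],"F",s["force"].round(1),"tcp in clamp",(rc.inv().apply(s["tcp_pos"]-[x,y,0])*1000).round(2))
def goal(a,d,y0=42): return rel(rc.apply(np.array([26e-3*np.sin(a)-d*np.sin(a)/1e3, y0/1e3, .027+(26-d)*np.cos(a)/1e3]))+[x,y,0],down(th)*R.from_rotvec([a,0,0]))
E
python3 -c "
from wh import *
print(goal(0,-20))"
```

```text
t 9.8 F [-0.  -0.3 -0.1] tcp in clamp [  -1.13 -126.81  159.78]
[ 1.6878e+01  1.6200e-01  8.6830e+00 -3.0000e-03 -0.0000e+00  1.0000e-03]
```

>>> {"op": "drive_tool", "data": {
  "increments": [
    [255,4,0.1,0,0,0,0],
    [255,8,0.1,0,0,0,0],
    [255,12,0.16,0,0,0,0],
    [255,15,0.16,1,-0.003,0,0.001],
    [255,16.9,0.16,4,-0.003,0,0.001],
    [255,16.9,0.16,7,-0.003,0,0.001],
    [255,16.9,0.16,8.5,-0.003,0,0.001],
    [255,16.9,0.16,8.7,-0.003,0,0.001],
    [255,16.9,0.16,8.7,-0.003,0,0.001],
    [255,16.9,0.16,8.7,-0.003,0,0.001],
    [255,16.9,0.16,8.7,-0.003,0,0.001]
  ],
  "force": 30
}}

```text
t: 10.9
tcp_pos: [0.5234, 0.142, 0.0743]
tool_rot: [0.758, 0.652, 0.001, 0.001]
force: [-0.3, -1.5, -0.9]
finger_gap: 0.002
```

```bash
python3 -c "
from wh import *
print(manip.sense()['finger_gap'],goal(0,0),goal(-.45,-8),goal(-.45,0),goal(.45,0))"
```

```text
t 10.9 F [-0.3 -1.5 -0.9] tcp in clamp [ 1.58 41.48 74.27]
0.001767279132373909 [ 5.100e-02 -1.650e-01  2.126e+00  3.000e-03 -0.000e+00 -1.000e-03] [ 5.000e-02 -1.642e+00  1.660e+00 -4.470e-01 -0.000e+00 -1.000e-03] [ 5.000e-02 -1.296e+00  2.381e+00 -4.470e-01 -0.000e+00 -1.000e-03] [ 5.200e-02  9.660e-01  2.389e+00  4.530e-01 -1.000e-03 -1.000e-03]
```

>>> {"op": "drive_tool", "data": {
  "increments": [
    [255,0.05,-1.0,0.5,-0.14,0,0],
    [255,0.05,-1.64,1.0,-0.29,0,0],
    [255,0.05,-1.64,1.66,-0.44,0,0],
    [255,0.05,-1.64,1.66,-0.447,0,0],
    [255,0.05,-1.38,2.2,-0.447,0,0],
    [255,0.05,-1.38,2.2,-0.447,0,0],
    [255,0.05,-1.38,2.2,-0.447,0,0]
  ]
}}

```text
t: 11.6
tcp_pos: [0.5177, 0.1396, 0.0619]
tool_rot: [0.743, 0.634, 0.132, 0.171]
force: [0.3, 0.5, 0.4]
finger_gap: -0.0
```

```bash
python3 -c "
from wh import *
print(goal(-.45,0),goal(-.45,1))"
```

```text
t 11.6 F [0.3 0.5 0.4] tcp in clamp [-3.63 38.2  61.9 ]
[ 0.394 -1.181  0.709 -0.015  0.024 -0.003] [ 0.396 -1.18   0.809 -0.015  0.024 -0.003]
```

>>> {"op": "drive_tool", "data": {
  "increments": [
    [255,0,0,0,0,0,0],
    [255,0,0,0,0,0,0],
    [255,0,0,0,0,0,0]
  ]
}}

```text
t: 11.9
tcp_pos: [0.5176, 0.139, 0.0614]
tool_rot: [0.743, 0.634, 0.131, 0.171]
force: [0.2, 0.8, 0.3]
finger_gap: 0.001
```

```bash
python3 -c "
from wh import *
s=manip.sense();print(s['q'],s['qd'])
print(goal(-.45,0),goal(-.45,1))"
```

```text
t 11.9 F [0.2 0.8 0.3] tcp in clamp [-3.71 37.61 61.41]
[ 0.14264866  0.60735052  2.08122448 -1.2877062   0.15193656  1.55490831] [-0.0014477   0.00176578  0.00253245 -0.01702555 -0.00387236  0.01659957]
[ 0.453 -1.153  0.668 -0.017  0.026 -0.003] [ 0.456 -1.152  0.768 -0.017  0.026 -0.003]
```

```bash
cat >> wh.py <<'E'
def flat(cx,z,y0=42): return rel(rc.apply(np.array([cx,y0,z])/1e3)+[x,y,0],down(th))
E
python3 -c "
from wh import *
print(flat(-9,62))"
```

```text
t 11.9 F [0.2 0.8 0.3] tcp in clamp [-3.71 37.61 61.41]
[ 0.431 -0.457 -0.287  0.433  0.025 -0.009]
```

>>> {"op": "drive_tool", "data": {
  "increments": [
    [255,0.2,-0.2,-0.6,0.1,0,0],
    [255,0.43,-0.4,-0.5,0.25,0.01,0],
    [255,0.43,-0.46,-0.29,0.4,0.025,-0.009],
    [255,0.43,-0.46,-0.29,0.433,0.025,-0.009],
    [255,0.43,-0.46,-0.29,0.433,0.025,-0.009],
    [255,0.43,-0.46,-0.29,0.433,0.025,-0.009],
    [255,0.43,-0.46,-0.29,0.433,0.025,-0.009],
    [255,0.43,-0.46,-0.29,0.433,0.025,-0.009]
  ]
}}

```text
t: 12.7
tcp_pos: [0.5148, 0.144, 0.0619]
tool_rot: [0.758, 0.652, 0.001, -0.0]
force: [-0.1, -0.0, -0.4]
finger_gap: 0.006
```

```bash
python3 -c "
from wh import *
print(manip.sense()['q'].round(2),flat(-6,54),flat(-6,52.5))"
```

```text
t 12.7 F [-0.1 -0.  -0.4] tcp in clamp [-7.24 42.16 61.92]
[0.06 0.62 1.78 0.   0.74 0.21] [-0.018  0.122  0.792  0.002 -0.002 -0.   ] [-0.018  0.122  0.942  0.002 -0.002 -0.   ]
```

>>> {"op": "drive_tool", "data": {
  "increments": [
    [255,0,0,0.5,0,0,0],
    [255,0,0,0.8,0,0,0],
    [255,0,0,0.9,0,0,0],
    [255,0,0,0.95,0,0,0],
    [255,0,0,0.95,0,0,0]
  ]
}}

```text
t: 13.2
tcp_pos: [0.5115, 0.1446, 0.0517]
tool_rot: [0.757, 0.653, -0.001, -0.001]
force: [-0.3, -0.2, -0.4]
finger_gap: 0.002
```

```bash
python3 -c "
from wh import *
print(manip.sense()['ft_torque'])"
```

```text
t 13.2 F [-0.3 -0.2 -0.4] tcp in clamp [-10.54  42.3   51.68]
[-0.01629633  0.00422405  0.01159355]
```

>>> {"op": "drive_tool", "data": {
  "increments": [
    [255,0,0,0.1,0,0,0],
    [255,0,0,0.15,0,0,0],
    [255,0,0,0.15,0,0,0]
  ]
}}

```text
t: 13.5
tcp_pos: [0.5119, 0.1444, 0.0503]
tool_rot: [0.757, 0.653, -0.0, -0.001]
force: [0.3, 0.1, 0.5]
finger_gap: -0.006
```

```bash
python3 -c "
from wh import *
print(manip.sense()['ft_torque'])"
```

```text
t 13.5 F [0.3 0.1 0.5] tcp in clamp [-10.08  42.15  50.32]
[ 0.01862912  0.02131557 -0.0196989 ]
```

>>> {"op": "drive_tool", "data": {
  "increments": [
    [255,0,0,0.08,0,0,0],
    [255,0,0,0.15,0,0,0],
    [255,0,0,0.15,0,0,0]
  ]
}}

```text
t: 13.8
tcp_pos: [0.5119, 0.1444, 0.0487]
tool_rot: [0.757, 0.653, -0.0, -0.001]
force: [1.1, 0.5, 0.6]
finger_gap: 0.002
```

```bash
python3 -c "
from wh import *
print(manip.sense()['ft_torque'])"
```

```text
t 13.8 F [1.1 0.5 0.6] tcp in clamp [-10.1   42.1   48.74]
[-0.03991051  0.02874407  0.03005856]
```

>>> {"op": "drive_tool", "data": {
  "increments": [
    [255,0,0,-0.7,0,0,0],
    [255,0,1.0,-0.7,0,0,0],
    [255,0,1.0,-0.7,0,0,0],
    [255,0,1.0,-0.5,0,0,0],
    [255,0,1.0,-0.4,0,0,0],
    [255,0,1.0,-0.4,0,0,0]
  ]
}}

```text
t: 14.4
tcp_pos: [0.5213, 0.1429, 0.0524]
tool_rot: [0.757, 0.653, -0.001, -0.001]
force: [0.4, -0.2, -0.3]
finger_gap: -0.001
```

```bash
python3 -c "
from wh import *
print(manip.sense()['ft_torque'])"
```

```text
t 14.4 F [ 0.4 -0.2 -0.3] tcp in clamp [-0.61 42.03 52.41]
[-0.04275847  0.01782618 -0.02345099]
```

>>> {"op": "drive_tool", "data": {
  "increments": [
    [255,0,0,0.05,0,0,0],
    [255,0,0,0.1,0,0,0],
    [255,0,0,0.1,0,0,0]
  ]
}}

```text
t: 14.7
tcp_pos: [0.5217, 0.1429, 0.0517]
tool_rot: [0.757, 0.653, -0.0, -0.001]
force: [0.7, -0.6, 0.6]
finger_gap: 0.002
```

```bash
python3 -c "
from wh import *
print(manip.sense()['ft_torque'])"
```

```text
t 14.7 F [ 0.7 -0.6  0.6] tcp in clamp [-0.19 42.13 51.75]
[-0.01629319  0.04125201  0.0412698 ]
```

>>> {"op": "drive_tool", "data": {
  "increments": [
    [255,0,0,0.05,0,0,0],
    [255,0,0,0.1,0,0,0],
    [255,0,0,0.1,0,0,0]
  ]
}}

```text
t: 15.0
tcp_pos: [0.5218, 0.1429, 0.0508]
tool_rot: [0.757, 0.653, -0.0, -0.001]
force: [0.1, -0.0, -0.5]
finger_gap: -0.002
```

```bash
python3 -c "
from wh import *
print(manip.sense()['ft_torque'])"
```

```text
t 15.0 F [ 0.1 -0.  -0.5] tcp in clamp [-0.08 42.14 50.79]
[-0.00624851 -0.00679843 -0.00552851]
```

>>> {"op": "drive_tool", "data": {
  "increments": [
    [255,0,0,0.05,0,0,0],
    [255,0,0,0.1,0,0,0],
    [255,0,0,0.1,0,0,0]
  ]
}}

```text
t: 15.3
tcp_pos: [0.5219, 0.1429, 0.0498]
tool_rot: [0.757, 0.653, -0.0, -0.001]
force: [-1.0, -0.6, 0.4]
finger_gap: 0.004
```

```bash
python3 - <<'E'
from wh import *
im=manip.snapshot("wrist"); cv2.imwrite("pics/w6.png",cv2.resize(im[100:320,210:430,::-1],None,fx=2.5,fy=2.5))
E
```

```text
t 15.3 F [-1.  -0.6  0.4] tcp in clamp [-0.07 42.13 49.78]
```

View pics/w6.png

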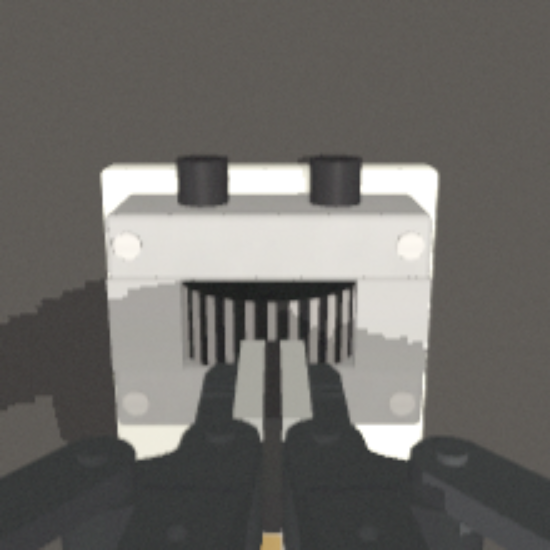

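```bash
python3 - <<'E'
from wh import *
m=manip.camera_model("wrist")
for P in[(0,53,50),(0,42,50),(0,53,63),(0,42,63),(0,42,53),(0,32,44),(0,52,44),(-21,32,44),(0,12,44),(0,72,44),(-42,12,44),(-42,72,44)]:
    print(P,((w2px(m,rc.apply(np.array(P)/1e3)+[x,y,0])[0]-[210,100])*2.5).round())
E
```

```text
t 15.35 F [-0.5  0.4  0.3] tcp in clamp [-0.1  42.11 49.76]
(0, 53, 50) [268. 293.]
(0, 42, 50) [268. 334.]
(0, 53, 63) [268. 311.]
(0, 42, 63) [268. 354.]
(0, 42, 53) [268. 338.]
(0, 32, 44) [269. 360.]
(0, 52, 44) [269. 289.]
(-21, 32, 44) [190. 360.]
(0, 12, 44) [269. 427.]
(0, 72, 44) [268. 214.]
(-42, 12, 44) [116. 427.]
(-42, 72, 44) [102. 214.]
```

>>> {"op": "drive_tool", "data": {
  "increments": [
    [255,0,0,0.1,0,0,0],
    [255,0,0,0.2,0,0,0],
    [255,0,0,0.2,0,0,0]
  ]
}}

```text
t: 15.65
tcp_pos: [0.5217, 0.1429, 0.0477]
tool_rot: [0.757, 0.653, -0.0, -0.001]
force: [0.4, -0.4, 0.3]
finger_gap: 0.001
```

```bash
python3 -c "
from wh import *
print(manip.sense()['ft_torque'])"
```

```text
t 15.65 F [ 0.4 -0.4  0.3] tcp in clamp [-0.18 42.11 47.67]
[-0.0203152   0.01176389 -0.01072128]
```

>>> {"op": "drive_tool", "data": {
  "increments": [
    [255,0,0,0.1,0,0,0],
    [255,0,0,0.2,0,0,0],
    [255,0,0,0.2,0,0,0]
  ]
}}

```text
t: 15.95
tcp_pos: [0.5217, 0.1429, 0.0457]
tool_rot: [0.757, 0.653, -0.0, -0.001]
force: [0.3, 0.4, 0.4]
finger_gap: -0.002
```

```bash
python3 - <<'E'
from wh import *
m=manip.camera_model("top");im=manip.snapshot("top")
u=w2px(m,rc.apply([0,.02,.05])+[x,y,0])[0].astype(int)
a=im[u[1]-50:u[1]+50,u[0]-65:u[0]+65,::-1]
m=manip.camera_model("scene");im=manip.snapshot("scene")
u=w2px(m,rc.apply([0,.042,.055])+[x,y,0])[0].astype(int);print(u)
b=im[u[1]-60:u[1]+40,u[0]-65:u[0]+65,::-1]
cv2.imwrite("pics/s7.png",cv2.resize(np.hstack([a,b]),None,fx=3,fy=3,interpolation=cv2.INTER_CUBIC))
E
```

```text
t 15.95 F [0.3 0.4 0.4] tcp in clamp [-0.18 42.1  45.66]
[361 217]
```

View pics/s7.png

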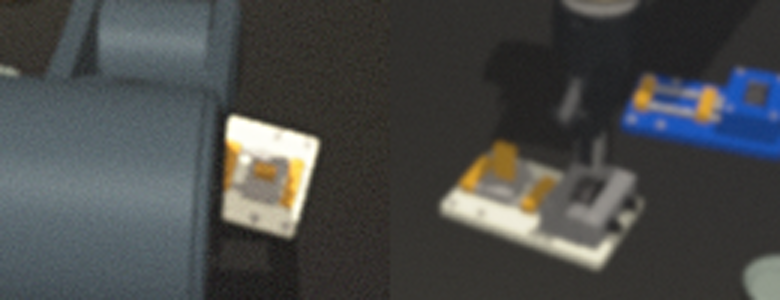

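>>> {"op": "drive_tool", "data": {
  "increments": [
    [255,0,0,0.1,0,0,0],
    [255,0,0,0.2,0,0,0],
    [255,0,0,0.2,0,0,0]
  ]
}}

```text
t: 16.35
tcp_pos: [0.5218, 0.1429, 0.0437]
tool_rot: [0.757, 0.653, -0.0, -0.001]
force: [0.3, 0.6, 0.3]
finger_gap: 0.003
```

>>> {"op": "drive_tool", "data": {
  "increments": [
    [255,0,0,0.1,0,0,0],
    [255,0,0,0.2,0,0,0],
    [255,0,0,0.2,0,0,0]
  ]
}}

```text
t: 16.65
tcp_pos: [0.5217, 0.1429, 0.0417]
tool_rot: [0.757, 0.653, -0.0, -0.001]
force: [0.2, 0.3, -0.0]
finger_gap: 0.004
```

```bash
python3 - <<'E'
from wh import *
# numeric look at fingertip in the scene view: columns near predicted tcp
m=manip.camera_model("scene");im=manip.snapshot("scene").astype(int)
for z in(35,45,55,65,75,85): print(z,w2px(m,rc.apply([0,.042,z/1e3])+[x,y,0])[0].round(1))
u=w2px(m,rc.apply([0,.042,.053])+[x,y,0])[0].astype(int)
print("cols",u[0]-10,"rows from",u[1]-22)
print(im[u[1]-22:u[1]+8,u[0]-10:u[0]+12].mean(2).astype(int))
E
```

```text
t 16.65 F [ 0.2  0.3 -0. ] tcp in clamp [-0.17 42.12 41.68]
35 [361.4 222.8]
45 [361.6 219.9]
55 [361.8 217.1]
65 [361.9 214.2]
75 [362.1 211.2]
85 [362.3 208.3]
cols 351 rows from 195
[[ 55  70  85  91  89  78  66  61  60  53  44  37  36  35  39  34  36  38
   36  40  42  51]
 [ 58  72  85  87  82  70  58  58  59  55  48  39  38  36  36  36  36  37
   36  40  45  56]
 [ 53  68  77  80  74  61  52  50  50  49  42  40  37  36  37  37  37  33
   39  42  48  57]
 [ 45  54  65  68  63  52  47  45  43  41  38  37  38  35  37  37  37  36
   36  42  48  56]
 [ 40  47  53  57  53  44  40  41  38  40  36  36  37  36  35  36  35  35
   38  40  47  53]
 [ 37  40  44  47  46  40  38  36  38  38  36  37  37  38  34  38  38  37
   39  43  46  51]
 [ 36  36  38  38  39  37  37  37  35  38  37  36  38  38  39  44  46  41
   39  44  48  50]
 [ 36  35  35  36  36  35  35  36  34  36  37  36  37  39  45  53  55  47
   41  43  47  47]
 [ 33  34  35  36  36  34  37  38  36  37  36  38  40  44  51  60  59  47
   41  46  48  47]
 [ 34  36  36  35  36  37  40  41  37  38  36  39  46  57  65  67  63  48
   4
[... 1175 characters left out ...]
3  53  58  59  60  61  72  93
  117 134 140 140]
 [103  97  94  90  89  85  77  62  56  53  54  52  52  50  44  50  69 101
  126 139 139 142]
 [ 93  93  92  90  88  82  72  61  54  55  55  55  54  46  43  55  87 116
  132 140 142 141]
 [ 91  91  91  92  87  78  68  58  57  59  61  63  55  48  52  78 107 130
  140 142 141 139]
 [ 92  92  91  89  83  72  60  55  61  66  71  67  55  53  71  99 123 135
  141 143 140 134]
 [ 91  92  91  87  79  67  57  57  63  72  77  69  57  68  95 120 135 140
  142 141 137 125]
 [ 91  92  91  87  80  69  63  61  69  76  77  68  65  88 117 134 141 142
  140 140 131 113]
 [ 92  91  90  88  84  79  79  82  86  86  79  71  82 108 130 141 143 141
  139 134 119 100]]
```

>>> {"op": "drive_tool", "data": {
  "increments": [
    [255,0,0,0.1,0,0,0],
    [255,0,0,0.2,0,0,0],
    [255,0,0,0.3,0,0,0],
    [255,0,0,0.3,0,0,0]
  ]
}}

```text
t: 17.1
tcp_pos: [0.5217, 0.1429, 0.0387]
tool_rot: [0.757, 0.653, -0.0, -0.001]
force: [-0.6, -0.3, 0.2]
finger_gap: -0.0
```

>>> {"op": "drive_tool", "data": {
  "increments": [
    [255,0,0,0.1,0,0,0],
    [255,0,0,0.2,0,0,0],
    [255,0,0,0.2,0,0,0]
  ]
}}

```text
t: 17.4
tcp_pos: [0.5218, 0.1429, 0.0367]
tool_rot: [0.757, 0.653, -0.0, -0.001]
force: [0.1, 0.1, -0.7]
finger_gap: -0.003
```

>>> {"op": "drive_tool", "data": {
  "increments": [
    [255,0,0,0.1,0,0,0],
    [255,0,0,0.2,0,0,0],
    [255,0,0,0.2,0,0,0]
  ]
}}

```text
t: 17.7
tcp_pos: [0.5218, 0.1429, 0.0347]
tool_rot: [0.757, 0.653, -0.0, -0.001]
force: [-0.0, -0.7, -0.2]
finger_gap: -0.002
```

>>> {"op": "drive_tool", "data": {
  "increments": [
    [255,0,0,0.1,0,0,0],
    [255,0,0,0.2,0,0,0],
    [255,0,0,0.2,0,0,0]
  ]
}}

```text
t: 18.0
tcp_pos: [0.5218, 0.1429, 0.0327]
tool_rot: [0.757, 0.653, -0.0, -0.001]
force: [0.1, 0.4, -0.4]
finger_gap: 0.001
```

```bash
python3 - <<'E'
from wh import *
import pickle
m=manip.camera_model("wrist");im=manip.snapshot("wrist");s=manip.sense()
print(s["q"].round(3),s["force"])
# compare with w6-like geometry: rows where bright pad starts, columns of the pads
g=im.astype(int).mean(2)
for c in(306,310,314,318,322,326,330): print(c,g[205:285:3,c].astype(int))
tr=R.from_quat(s["tool_rot"])
for P in[(11,0,0),(11,0,-20),(11,0,-30),(0,0,0),(-11,0,0)]: print(P,w2px(m,s["tcp_pos"]+tr.apply(np.array(P)/1e3))[0].round(1))
E
```

```text
t 18.0 F [ 0.1  0.4 -0.4] tcp in clamp [-0.13 42.1  32.69]
[6.000e-02 6.800e-01 1.775e+00 1.000e-03 6.880e-01 2.070e-01] [-0.77147455 -0.40076987 -0.12321734]
306 [221 221 222 221 194 124  34  34  33  39  39 134 161 163 163 164 163 163
 164 163 164  78  57  58  59  56  56]
310 [221 221 221 220 218 124  32  29  32 140 141 165 164 164 164 163 164 164
 163 164 163 188  56  58  58  56  57]
314 [220 220 221 220 218 123  32  35  34  42  60 165 164 163 164 164 163 163
 163 165 164 191 190 186  53  57  56]
318 [220 220 221 220 219 157  32  34  36 145 134  51  51  51  51  51  51  54
  48  51  49  65  63  60  62  64  61]
322 [221 221 220 220 220 159  37  36  34  37  58 162 136 136 122 110 111 112
  82  82  83  66  63 101  62  66  62]
326 [220 220 220 220 221 161  36  35  37 108 114 166 162 165 165 164 164 163
 164 164 162 189  62  59  56  57  60]
330 [220 222 221 222 221 130  36  34  41 100  99 163 164 163 164 165 164 165
 164 162 165 103  57  60  57  59  57]
(11, 0, 0) [317.3 217. ]
(11, 0, -20) [317.1 228.4]
(11, 0, -30) [317.1 235.2]
(0, 0, 0) [317.3 233.3]
(-11, 0, 0) [317.3 249. ]
```

>>> {"op": "drive_tool", "data": {
  "increments": [
    [255,0,0,0.1,0,0,0],
    [255,0,0,0.2,0,0,0],
    [255,0,0,0.2,0,0,0]
  ]
}}

```text
t: 18.35
tcp_pos: [0.5217, 0.1429, 0.0307]
tool_rot: [0.757, 0.653, -0.0, -0.001]
force: [-0.1, 1.3, -0.1]
finger_gap: 0.002
```

>>> {"op": "drive_tool", "data": {
  "increments": [
    [255,0,0,0.1,0,0,0],
    [255,0,0,0.2,0,0,0],
    [255,0,0,0.2,0,0,0]
  ]
}}

```text
t: 18.65
tcp_pos: [0.5217, 0.1429, 0.0287]
tool_rot: [0.757, 0.653, -0.0, -0.001]
force: [-0.2, 0.1, 0.0]
finger_gap: 0.0
```

>>> {"op": "drive_tool", "data": {
  "increments": [
    [255,0,0,0.1,0,0,0],
    [255,0,0,0.2,0,0,0],
    [255,0,0,0.2,0,0,0]
  ]
}}

```text
t: 18.95
tcp_pos: [0.5218, 0.1429, 0.0267]
tool_rot: [0.757, 0.653, -0.0, -0.001]
force: [-0.2, -0.9, 0.3]
finger_gap: -0.002
```

>>> {"op": "drive_tool", "data": {
  "increments": [
    [255,0,0,0.1,0,0,0],
    [255,0,0,0.2,0,0,0],
    [255,0,0,0.2,0,0,0]
  ]
}}

```text
t: 19.25
tcp_pos: [0.5222, 0.1429, 0.0261]
tool_rot: [0.757, 0.653, 0.0, -0.0]
force: [-2.5, -0.9, 9.9]
finger_gap: -0.003
```

Contact at last: the real fingertip ends about 26 mm behind the reported TCP. It presses with about 10 N, so I'm stroking towards +x.

>>> {"op": "drive_tool", "data": {
  "increments": [
    [255,0,0.2,0,0,0,0],
    [255,0,0.4,0,0,0,0],
    [255,0,0.6,0,0,0,0],
    [255,0,0.8,0,0,0,0],
    [255,0,1.0,0.02,0,0,0],
    [255,0,1.2,0.04,0,0,0],
    [255,0,1.2,0.04,0,0,0]
  ]
}}

```text
t: 19.95
tcp_pos: [0.5342, 0.1411, 0.025]
tool_rot: [0.757, 0.653, 0.0, -0.0]
force: [-0.7, -0.6, 6.1]
finger_gap: -0.0
```

```bash
python3 - <<'E'
from wh import *
import pickle
m=manip.camera_model("wrist");im=manip.snapshot("wrist");pickle.dump((m,im),open("w8.pkl","wb"))
print(manip.sense()['ft_torque'])
# jaw locus in the scene view: brass pixels
m=manip.camera_model("scene");im=manip.snapshot("scene");pickle.dump((m,im),open("s8.pkl","wb"))
for j in(0,2,4,16): print(j,w2px(m,rc.apply([[0,-.014-j/1e3,.024],[0,-j/1e3,.024],[.025,-.007-j/1e3,.024]])+[x,y,0]).round(1).tolist())
E
```

```text
t 19.95 F [-0.7 -0.6  6.1] tcp in clamp [12.43 42.2  25.  ]
[-0.01966729  0.15656453  0.011571  ]
0 [[343.3, 219.8], [347.7, 221.3], [341.4, 225.4]]
2 [[342.6, 219.6], [347.1, 221.1], [340.8, 225.2]]
4 [[342.0, 219.4], [346.4, 220.9], [340.2, 225.0]]
16 [[338.3, 218.1], [342.6, 219.6], [336.4, 223.7]]
```

>>> {"op": "drive_tool", "data": {
  "increments": [
    [255,0,0,-0.6,0,0,0],
    [255,0,-1.2,-0.8,0,0,0],
    [255,0,-2.5,-0.8,0,0,0],
    [255,0,-2.5,-0.8,0,0,0],
    [255,0,-2.5,-0.3,0,0,0],
    [255,0,-2.5,0,0,0,0],
    [255,0,-2.5,0.01,0,0,0],
    [255,0,-2.25,0,0,0,0],
    [255,0,-2.0,-0.02,0,0,0],
    [255,0,-1.75,-0.03,0,0,0],
    [255,0,-1.5,-0.03,0,0,0],
    [255,0,-1.25,-0.03,0,0,0],
    [255,0,-1.0,-0.03,0,0,0],
    [255,0,-0.75,-0.03,0,0,0],
    [255,0,-0.5,-0.02,0,0,0],
    [255,0,-0.25,-0.01,0,0,0],
    [255,0,0,0.02,0,0,0],
    [255,0,0.1,0.04,0,0,0]
  ]
}}

```text
t: 21.85
tcp_pos: [0.5361, 0.141, 0.0244]
tool_rot: [0.757, 0.653, 0.0, 0.0]
force: [-0.5, 0.7, 5.2]
finger_gap: 0.0
```

```bash
cat > jaw.py <<'E'
from wh import *
import pickle,sys
# brass of the sliding jaw in the scene view: shift of its patch against the first picture
m,ref=pickle.load(open("s8.pkl","rb"))
im=manip.snapshot("scene")
pickle.dump((m,im),open("s_last.pkl","wb"))
def brass(i):
    h=cv2.cvtColor(i,cv2.COLOR_RGB2HSV); k=(h[...,0]>10)&(h[...,0]<30)&(h[...,1]>120)&(h[...,2]>80)
    k[:195]=0;k[240:]=0;k[:,:300]=0;k[:,355:]=0
    n,l,st,c=cv2.connectedComponentsWithStats(k.astype(np.uint8)); return [(int(st[j][4]),c[j].round(2).tolist()) for j in range(1,n) if st[j][4]>8]
print(brass(ref));print(brass(im))
E
python3 jaw.py
```

```text
t 21.85 F [-0.5  0.7  5.2] tcp in clamp [14.28 42.32 24.37]
[(168, [329.45, 211.68]), (57, [343.95, 221.3])]
[(168, [329.43, 211.7]), (57, [342.3, 220.89])]
```

>>> {"op": "drive_tool", "data": {
  "increments": [
    [255,0,0,-0.6,0,0,0],
    [255,0,-1.3,-0.84,0,0,0],
    [255,0,-2.6,-0.84,0,0,0],
    [255,0,-2.6,-0.84,0,0,0],
    [255,0,-2.6,-0.34,0,0,0],
    [255,0,-2.6,-0.04,0,0,0],
    [255,0,-2.6,-0.03,0,0,0],
    [255,0,-2.35,-0.04,0,0,0],
    [255,0,-2.1,-0.06,0,0,0],
    [255,0,-1.85,-0.07,0,0,0],
    [255,0,-1.6,-0.07,0,0,0],
    [255,0,-1.35,-0.07,0,0,0],
    [255,0,-1.1,-0.07,0,0,0],
    [255,0,-0.85,-0.07,0,0,0],
    [255,0,-0.6,-0.06,0,0,0],
    [255,0,-0.35,-0.05,0,0,0],
    [255,0,-0.1,-0.02,0,0,0],
    [255,0,0,0,0,0,0]
  ]
}}

```text
t: 23.7
tcp_pos: [0.5361, 0.141, 0.0244]
tool_rot: [0.757, 0.653, 0.0, 0.0]
force: [-0.6, 0.1, 4.1]
finger_gap: -0.001
```

```bash
python3 jaw.py
```

```text
t 23.7 F [-0.6  0.1  4.1] tcp in clamp [14.28 42.31 24.39]
[(168, [329.45, 211.68]), (57, [343.95, 221.3])]
[(168, [329.45, 211.68]), (58, [340.74, 220.31])]
```

>>> {"op": "drive_tool", "data": {
  "increments": [
    [255,0,0,-0.6,0,0,0],
    [255,0,-1.3,-0.84,0,0,0],
    [255,0,-2.6,-0.84,0,0,0],
    [255,0,-2.6,-0.84,0,0,0],
    [255,0,-2.6,-0.34,0,0,0],
    [255,0,-2.6,-0.04,0,0,0],
    [255,0,-2.6,-0.03,0,0,0],
    [255,0,-2.35,-0.04,0,0,0],
    [255,0,-2.1,-0.06,0,0,0],
    [255,0,-1.85,-0.07,0,0,0],
    [255,0,-1.6,-0.07,0,0,0],
    [255,0,-1.35,-0.07,0,0,0],
    [255,0,-1.1,-0.07,0,0,0],
    [255,0,-0.85,-0.07,0,0,0],
    [255,0,-0.6,-0.06,0,0,0],
    [255,0,-0.35,-0.05,0,0,0],
    [255,0,-0.1,-0.02,0,0,0],
    [255,0,0,0,0,0,0]
  ]
}}

```text
t: 25.55
tcp_pos: [0.5302, 0.1417, 0.0254]
tool_rot: [0.758, 0.653, -0.004, -0.004]
force: [-10.4, 2.9, 23.5]
finger_gap: 0.002
```

```bash
python3 jaw.py
```

```text
t 25.55 F [-10.4   2.9  23.5] tcp in clamp [ 8.33 42.21 25.39]
[(168, [329.45, 211.68]), (57, [343.95, 221.3])]
[(155, [328.94, 211.36]), (56, [339.68, 219.98])]
```

>>> {"op": "drive_tool", "data": {
  "increments": [
    [255,0,-0.2,-0.1,0,0,0],
    [255,0,-0.3,-0.4,0,0,0],
    [255,0,-0.3,-1.2,0,0,0],
    [255,0,-0.3,-4,0,0,0],
    [255,0,-0.3,-8,0,0,0],
    [255,-3,-1,-11,0,0,0],
    [255,-7,-1.4,-13.5,0,0,0],
    [255,-11,-1.4,-13.5,0,0,0],
    [255,-15,-1.4,-13.5,0,0,0],
    [255,-16.9,-1.4,-13.5,0,0,0],
    [255,-16.9,-1.4,-13.5,0,0,0],
    [255,-16.9,-1.4,-13.5,0,0,0],
    [255,-16.9,-1.4,-13.5,0,0,0]
  ]
}}

```text
t: 26.9
tcp_pos: [0.4964, -0.0234, 0.159]
tool_rot: [0.757, 0.653, -0.0, -0.001]
force: [0.5, -0.5, 0.8]
finger_gap: -0.003
```

```bash
python3 jaw.py; python3 - <<'E'
from wh import *
m=manip.camera_model("wrist");im=manip.snapshot("wrist")
W=lambda P:rc.apply(np.array(P)/1000)+[x,y,0]
u=w2px(m,W([0,-30,20]))[0].astype(int);a=max(0,u[0]-50);b=max(0,u[1]-60);print(u,a,b)
cv2.imwrite("pics/w9.png",cv2.resize(im[b:b+120,a:a+100,::-1],None,fx=5,fy=5,interpolation=cv2.INTER_CUBIC))
print(((w2px(m,W([(-25,-66,24),(25,-66,24),(-25,-30,24),(25,-30,24)]))-[a,b]+.4)*5).round())
E
```

```text
t 26.9 F [ 0.5 -0.5  0.8] tcp in clamp [  -0.48 -126.13  158.96]
[(168, [329.45, 211.68]), (57, [343.95, 221.3])]
[(151, [328.87, 210.85]), (59, [339.69, 220.0])]
t 26.95 F [-0.5 -0.4  0.3] tcp in clamp [  -0.6  -125.93  158.92]
[318  94] 268 34
[[135. 486.]
 [375. 486.]
 [131. 302.]
 [379. 302.]]
```

View pics/w9.png

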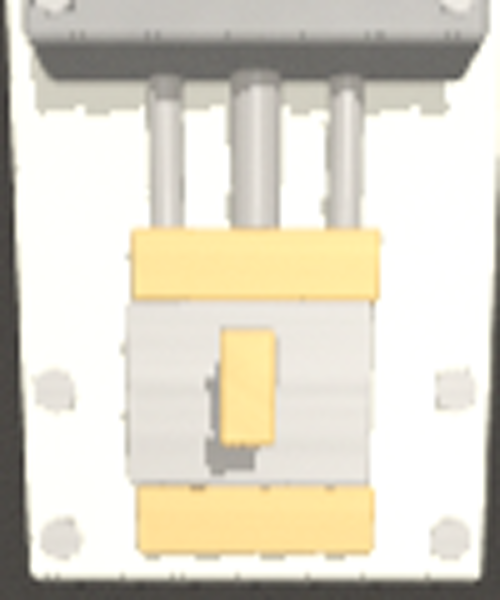

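The jaws hold the electrode on both sides with no gap. Its edges are at rows 300 and 485, where the fully closed position predicts 302 and 486. It is square, and the robot is clear of everything.

```bash
python3 -c "
from station import manip
print(manip.sign_off())"
```

```text
the job is handed in; nothing more can be done
None
```

I laid the rectangular electrode on the white clamp's bed, let go of it, then closed the sliding jaw with one half and three full fingertip strokes on the thumbwheel. I handed the job in at about 27 s, with the robot touching nothing.

**What the last checks showed**
- **Grip:** the final wrist picture shows the electrode flat, square and touching both jaws, with the jaw faces within 1 mm of the closed position. The last stroke stalled with about 10 N along the rim, so the grip is firm. The jaw stayed put after I lifted off.
- **Jaw travel:** the scene camera gives about 13.5 mm after the first half stroke. That makes roughly 16–17 mm in total, against the 16 mm expected.

**What was off**
- **Centring:** the electrode sits about 1 mm off centre along the clamp's x.
- **Fingertip length:** with the gripper shut, the tips met the wheel about 26 mm later than the reported TCP position implied. I had to probe down slowly to find contact.
- **Tilted stroke:** a first try with the tool tilted ran close to a joint range limit, so I stroked with the tool upright instead.
- **Press force:** on the stalled last stroke the press reached about 23 N, above the suggested 5–12 N.
- **Bystanders:** I did not check the other objects again at the end. No contact with them was planned, and I saw no sign of any.

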